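# Load an end mill under the inspection microscope and hold the slide in its click stop

### The arm

A 6-joint arm with a two-finger parallel gripper is mounted at the origin on the work surface. World frame = base frame: x ahead of the robot, y to its left, z up, the work surface at z = 0. Lengths are in mm, angles in rad, forces in N, time in s.
With the tool pointing down it reaches from about 300 to 875 mm from the base axis. Payload 6.4 kg.
Tool frame: the origin (TCP) lies midway between the tips of the shut fingers; the grasp point (between the pads) lies ctrl.tcp_to_grasp behind it (ctrl.tcp_to_grasp is the distance from the TCP to the grasp point, in mm); z points along the fingers, y is the direction in which the jaws open and shut (so a half turn about z gives the same grasp; the last joint's range is limited). The gripper opens to 85 mm and grips with 20 to 120 N. Pads are 22 mm wide; open, the fingers measure 114 mm over their backs; the gripper's body (76 mm by 85 mm) begins 54 mm behind the grasp point. The pads swing forward as they close: fully open they stand 13 mm farther back than shut.
Start: joints at [-1.393, 0.181, 1.607, -0, 1.354, -0.206], TCP at [215.324, -533.176, 231.288] pointing down, gripper open.
Joint ranges: [-2.99, 2.99], [-0.89, 2.07], [0.3, 2.58], [-1.14, 4.28], [0, 2.63], [-3.12, 3.12]. Speed limits (rad/s): [2.57, 2.57, 3.01, 3.14, 3.14, 3.14].

### API

Orientations are given as a rotation vector (axis times angle).
In Python, from bench import ctrl, vision gives the robot as it stands.
- The arm moves only by the shell command python3 -m crank 'ROWS'. ROWS is JSON, a list of rows, each a list of 7 numbers: the turn, a rotation vector about the tool's x, y, z in rad, then the shift along the tool's x, y, z in mm, then the gripper command: -1 is shut, 1 is fully open, values between are in proportion. In form: [[wx, wy, wz, x, y, z, hand], ...]. A call has 1 to 20 rows; each row shifts and turns the commanded pose from where the row before left it, along the tool's axes as they then stand; what a row does not reach is not made up. A row lasts 1/12 s, in which the tool goes at most 41.7 mm and 7.16 degrees, less where a joint would pass 70% of its speed; a pose out of reach is approached as far as the arm can. A call with a gripper value outside its range is refused whole. The fingers move at their own pace and stop on an object; the grip force is fixed at half the most. Time passes only in rows, so rows that do not move let the fingers close. It gives the time, the measured TCP pose, the force and the opening at its end, in the units of the state.
- ctrl.read_state(): the state, without advancing time (a new reading comes with each control period).
- vision.capture(name): name is "side" or "top" or "wrist"; returns a dict with "img" (400x640x3 uint8, red, green, blue), "range_z" (400x640 float32, mm along the optical axis (not along the pixel's ray), 0 where there is no reading), "mtx" (3x3 intrinsics, pixels), "T" (4x4, takes a point from camera to world coordinates); the wrist camera has in their place "hand_eye" (4x4, takes a point from camera to tool coordinates, whose origin is the TCP and whose axes are the flange's). Camera axes: x right, y down, z forward; pixel columns grow to the right and rows downward; lengths in mm; the calibration is good to about 2 mm. A picture is of the moment at which its call begins: read the wrist's pose just before it.
- ctrl.finish_job(): hands the job in, once; it reports no verdict.
The state is a dict: "time": time; "q": joint angles; "joint_vel": joint speeds; "joint_torque": joint torques, N m; "position": TCP position; "tcp_rot": TCP orientation; "force": force on the tool from outside, world axes, zero at the start; "torque": the same for the moment, N m; "width": finger opening in mm.
Only numpy, scipy, OpenCV 4.12 (cv2) and the standard library are available. Lean on these libraries where they do the work, as an engineer would, in place of code of your own. Each camera call takes 0.05 s, during which the arm holds its last target.

### The job

Take the end mill from the wooden rack (the straight cutter whose head is no wider than its shank) and stand it shank down in the hole of the steel block on the inspection slide, lowering it all the way to the bottom rather than dropping it, and let go of it. Then take the slide by its black handle and push it along the rail under the microscope until you feel the ball click into the notch, and finish there, still holding the handle so that the slide stays in the notch while the picture is taken. Do not knock the microscope, and leave the other two cutters, the spray bottle and the cup as they are.

Things in the scene. Friction and masses are not known exactly. Their poses are not given: they have to be found in the camera images.
- mill: the end mill: a plain steel straight cutter, 12 mm in diameter over its whole length of 83 mm, about 0.11 kg. Origin at the centre of its shank end (foot), z along the cutter towards the cutting end; plain shank from z 0 to 57 mm, four twisted dark flutes from 57 to 83 mm. It starts upright, shank down, in one of the rack's three holes, foot 10 mm above the table, with 58 mm standing out of the rack
- rack: light wooden block, 170 x 44 x 35 mm, fixed, on the table; origin at the centre of its underside, its length along its x. Three holes 14 mm wide and 25 mm deep on its centre line at x = -60, 0 and 60 mm; which cutter is in which hole varies
- csink: other cutter, to be left in the rack: a countersink with a 12 mm shank and a conical head 24 mm wide, 63 mm long; origin at its foot, z up
- tslot: other cutter, to be left in the rack: a T-slot cutter with a 12 mm shank, a 9 mm neck and a disc head 28 mm wide, 67 mm long; origin at its foot, z up
- stand: the inspection stand, fixed to the table: a dark base plate (x from -60 to 110 mm, y from -190 to 190 mm, 14 mm thick) with a steel rail along its y at x = 0. Origin on the table under the rail, at the middle of its length. The slide runs on the rail towards the stand's +y. The ball plunger sits in a small aluminium block beside the slide at x = 37 to 60 mm, y = 15 mm, top 46 mm above the table, lower than the handle's grip
- slide (a joint): slide's position along the rail in m, growing towards the stand's +y: 0 at the loading end, 0.145 at the far stop; starts at 0 to 0.02. Notch at 0.115, with the bore under the microscope. Pushing takes about 1 N; from 4.5 mm before the notch the sprung ball draws the slide in with up to 5 N, fading to none at the notch; about 10 N pushes it out again, on towards the far stop
- bore (a point): centre of the mouth of the hole in the steel block on the slide, 74 mm above the table; axes as the stand's (y is the sliding direction). Hole 13.6 mm wide with a 2 mm chamfer, 28 mm deep; the block is 36 x 36 mm and 30 mm high, standing on the slide's aluminium plate (plate top 44 mm above the table)
- handle: the slide's handle: an upright black cylinder, 20 mm in diameter and 42 mm high, standing on the slide's plate on the rail's centre line, 130 mm behind the bore (in the stand's -y). It is a revolving handle that can turn freely about its upright axis. Origin at the centre of its foot, 44 mm above the table; z up. Nothing stands within 90 mm of it on the slide
- scope: the microscope, fixed on the stand: an upright black tube 34 mm in diameter (44 mm at its ring), from 185 to 286 mm above the table, looking down on the rail at y = 105 mm of the stand, on a slanting arm from a column 18 mm thick and 304 mm high that stands at x = 85, y = 165 mm of the stand. Origin on the table under the tube's axis; axes as the stand's
- bottle: clear spray bottle with a black trigger head, 72 mm wide, 200 mm high; origin at the centre of its underside
- cup: white plastic cup, 72 mm wide, 85 mm high; origin at the centre of its underside

How it is judged (in metres and radians):
On the way, in this order (a step that is already met when the one before it is completed fails the run):
1. the end mill stands fully down in the slide's hole, shank down, and is let go (z of mill in the frame of bore below -0.025 m and horizontal distance between mill and bore below 0.003 m and angle between mill's own z axis and vertical below 0.1 rad and contact force between the fingers and mill below 0.1 N), for 0.2 s.
2. the slide is held by its handle in the notch (value of joint slide between 0.113 and 0.117 m and contact force between the fingers and handle above 2 N), for 0.3 s.
At the end, for the whole second after the job is handed in: Slide in the notch (joint 0.115, within 2 mm), fingers still holding its handle (over 2 N); the end mill stands shank down in the slide's hole, foot over 25 mm below the mouth, within 3 mm of its axis and 0.1 rad of upright, not touched by the fingers (all of step 1 and all of step 2); the arm keeps its last pose, push and grip.
It fails at once if the end mill is dropped: it falls untouched faster than 0.5 m/s (linear speed of mill above 0.5 m/s and contact force between the fingers and mill below 0.05 N).
It fails at once if the microscope is struck (more than 3 N) by the robot or the end mill (contact force between any of the arm, the fingers, mill and scope above 3 N).
It fails at once if another cutter is moved (more than 15 mm) or tipped (more than 0.3 rad) (distance of any of csink, tslot from where it was at the start of the episode above 0.015 m or angle between any of csink, tslot's own z axis and vertical above 0.3 rad).
It fails at once if the spray bottle or the cup is moved (more than 30 mm) or tipped (more than 0.4 rad) (distance of any of bottle, cup from where it was at the start of the episode above 0.03 m or angle between any of bottle, cup's own z axis and vertical above 0.4 rad).
It also fails if it takes over 67 s, if anything falls off the work surface, if the arm or the gripper's body presses on something with over 40 N, if the wrist force passes 120 N, or if a joint passes its speed limit or range.

## Working session

There is one attempt and no reset: what is moved stays moved. The work goes in short steps, Python scripts to look and compute and a shell command to move; the robot and the scene stay as the last step left them, time stands still between calls to the robot, and variables do not carry over. Pictures are saved under pics/ and viewed, and the job is handed in when it is done.

```bash
ls; mkdir -p pics; python3 - <<'E'
from bench import ctrl, vision
import cv2,numpy as np
s=ctrl.read_state();print(s,ctrl.tcp_to_grasp)
for n in("side","top","wrist"):
    c=vision.capture(n);cv2.imwrite(f"pics/{n}0.png",c["img"][:,:,::-1]);np.savez(f"{n}0.npz",**{k:v for k,v in c.items()})
    print(n,c["mtx"].tolist(),np.round(c.get("T",c.get("hand_eye")),3).tolist())
E
```

```text
pics
{'time': 0.0, 'q': array([-1.39330080e+00,  1.81570471e-01,  1.60803151e+00,  1.04549102e-05,
        1.35377858e+00, -2.06319247e-01]), 'joint_vel': array([-2.53877522e-03, -8.64781975e-06,  1.98909278e-04, -1.13970338e-03,
       -2.53082028e-04, -5.54724742e-04]), 'joint_torque': array([ 1.72051959e-04, -4.44866395e+01, -3.51341414e+01, -3.10907681e-04,
        9.14968899e-03, -1.98630130e-05]), 'position': array([ 215.22286686, -532.59841482,  230.35624279]), 'tcp_rot': array([-3.08216591e+00, -5.98856599e-01, -5.64737077e-05]), 'force': array([ 0.02384336, -0.43511061,  0.47600372]), 'torque': array([0.04212085, 0.03627047, 0.00723492]), 'width': 85.23206358202468} 18.700000000000003
side [[390.786012849861, 0.0, 324.33951898969707], [0.0, 390.786012849861, 197.77026715237096], [0.0, 0.0, 1.0]] [[0.943, -0.146, 0.298, 140.63], [-0.331, -0.482, 0.811, -830.355], [0.025, -0.864, -0.503, 637.805], [0.0, 0.0, 0.0, 1.0]]
top [[470.2574131490244, 0.0, 318.33113468627494], [0.0, 470.2574131490244, 200.22100364279942], [0.0, 0.0, 1.0]] [[0.014, -0.984, 0.179, 209.971], [-1.0, -0.016, -0.006, 44.98], [0.009, -0.179, -0.984, 1481.816], [0.0, 0.0, 0.0, 1.0]]
wrist [[296.0346011336001, 0.0, 319.26026661263865], [0.0, 296.0346011336001, 203.6118873037187], [0.0, 0.0, 1.0]] [[-0.0, -0.964, -0.267, 66.811], [1.0, -0.001, 0.001, 0.952], [-0.001, -0.267, 0.964, -141.86], [0.0, 0.0, 0.0, 1.0]]
```

View pics/side0.png

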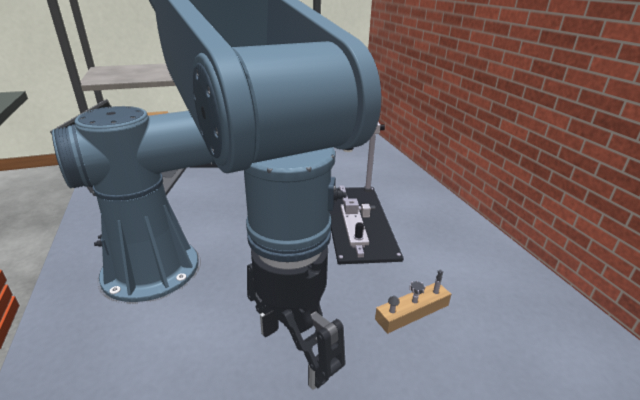

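View pics/top0.png

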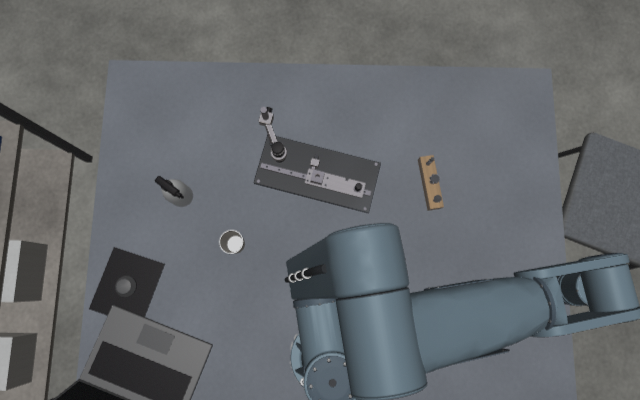

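View pics/wrist0.png

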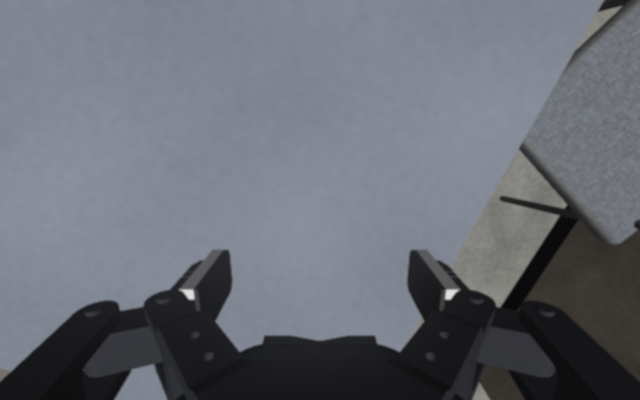

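```bash
cat > h.py <<'E'
import numpy as np,cv2
from scipy.spatial.transform import Rotation as R
def load(n):
    return dict(np.load(n+".npz"))
def ray(c,u,v,T=None):
    T=c["T"] if T is None else T
    d=T[:3,:3]@np.linalg.inv(c["mtx"])@np.array([u,v,1.]); return T[:3,3],d
def onz(c,u,v,z,T=None):
    o,d=ray(c,u,v,T); return o+d*(z-o[2])/d[2]
def px(c,p,T=None):
    T=c["T"] if T is None else T
    q=c["mtx"]@(T[:3,:3].T@(np.asarray(p,float)-T[:3,3])); return q[:2]/q[2]
E
python3 - <<'E'
from h import *
t=load("top0");s=load("side0")
a=t["img"][100:225,240:460,::-1];cv2.imwrite("pics/topc.png",cv2.resize(a,None,fx=3.6,fy=3.6,interpolation=cv2.INTER_CUBIC))
a=s["img"][170:340,320:460,::-1];cv2.imwrite("pics/sidec.png",cv2.resize(a,None,fx=3.5,fy=3.5,interpolation=cv2.INTER_CUBIC))
E
```

```text
(no output)
```

View pics/topc.png

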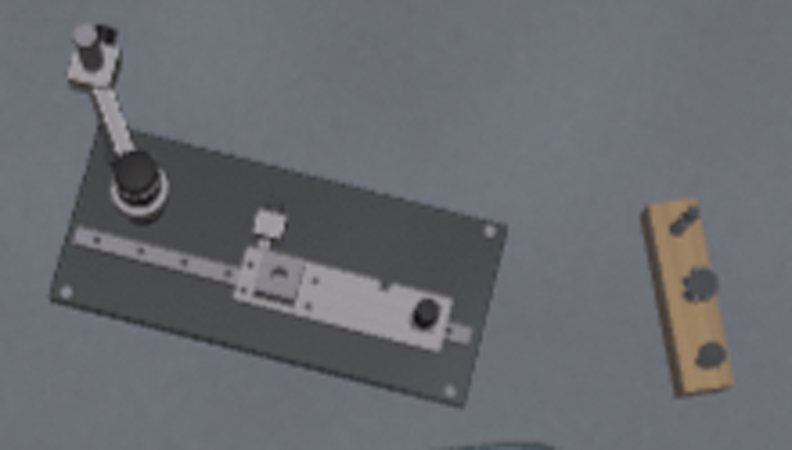

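View pics/sidec.png

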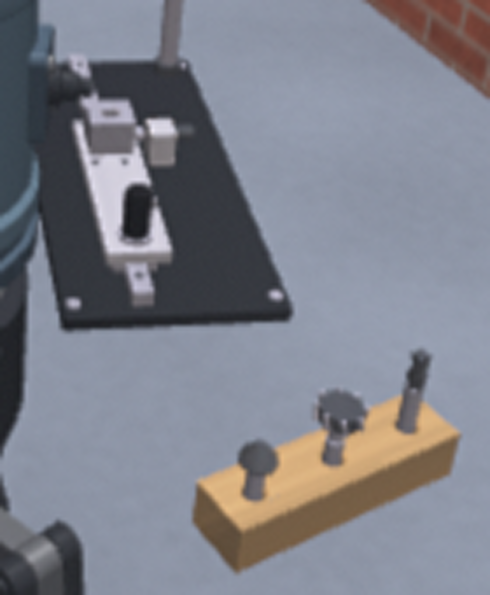

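```bash
python3 - <<'E'
from h import *
t=load("top0");s=load("side0")
def T(u,v,z): return onz(t,240+u/3.6,100+v/3.6,z).round(1)
def S(u,v,z): return onz(s,320+u/3.5,170+v/3.5,z).round(1)
print("mill top",T(694,211,93),S(420,353,93),"base",T(675,232,35),S(406,430,35))
print("cs top",T(711,354,73),S(258,450,73),"ts top", T(702,285,77),S(341,410,77))
print("cs base",S(255,498,35),"ts base",S(332,462,35))
# rack top-face corners
for p in[(651,207),(697,198),(734,386),(690,393)]: print("racktop T",T(*p,35))
for p in[(200,483),(240,530),(460,435),(420,398)]: print("racktop S",S(*p,35))
for p in[(103,128),(507,226),(464,406),(52,300)]: print("base T",T(*p,14))
print("bore",T(279,273,74),S(111,112,74));print("block",[T(*p,74) for p in[(263,248),(306,259),(297,298),(254,290)]],[S(*p,74) for p in[(85,105),(92,127),(134,122),(126,100)]])
print("handle top",T(427,308,86),S(138,190,86),S(138,238,44))
print("plunger",T(270,221,46),S(160,128,46))
print("rail",T(80,236,24),T(465,334,24))
print("scope top",T(136,168,286))
E
```

```text
mill top [ 597.6 -311.4   93. ] [ 596.9 -313.5   93. ] base [ 594.4 -309.    35. ] [ 595.3 -318.4   35. ]
cs top [ 478.1 -327.4   73. ] [ 475.9 -338.4   73. ] ts top [ 537.  -320.5   77. ] [ 536.1 -327.8   77. ]
cs base [ 478.3 -339.5   35. ] ts base [ 536.7 -328.1   35. ]
racktop T [ 616.8 -288.3   35. ]
racktop T [ 625.8 -329.3   35. ]
racktop T [ 457.3 -356.6   35. ]
racktop T [ 450.6 -318.1   35. ]
racktop S [ 452.6 -318.8   35. ]
racktop S [ 458.5 -358.5   35. ]
racktop S [ 625.1 -332.6   35. ]
racktop S [ 620.3 -296.2   35. ]
base T [688.1 200.8  14. ]
base T [ 603.  -163.5   14. ]
base T [ 439.3 -124.2   14. ]
base T [528.6 240.7  14. ]
bore [542.3  40.1  74. ] [541.5  34.5  74. ]
block [array([564. ,  54.1,  74. ]), array([554.9,  17.2,  74. ]), array([520.7,  24.5,  74. ]), array([527.1,  61.2,  74. ])] [array([525.4,  50.9,  74. ]), array([517.9,  17.4,  74. ]), array([553. ,  14.7,  74. ]), array([560.8,  48.6,  74. ])]
handle top [511.2 -85.1  86. ] [508.9 -91.3  86. ] [511.3 -93.   44. ]
plunger [595.4  48.6  46. ] [590.4  41.4  46. ]
rail [584.8 216.8  24. ] [ 501.8 -124.3   24. ]
scope top [569.4 146.8 286. ]
```

```bash
python3 -m crank '[[0,0,0,14,-2,0,1],[0,0,0,27,-3.6,0,1],[0,0,0,27,-3.6,0,1],[0,0,0,27,-3.6,0,1],[0,0,0,27,-3.6,0,1],[0,0,0,27,-3.6,0,1],[0,0,0,27,-3.6,0,1],[0,0,0,27,-3.6,0,1],[0,0,0,27,-3.6,0,1],[0,0,0,27,-3.6,0,1],[0,0,0,27,-3.6,0,1],[0,0,0,27,-3.6,0,1],[0,0,0,27,-3.6,0,1],[0,0,0,27,-3.6,0,1],[0,0,0,27,-3.6,0,1],[0,0,0,27,-3.6,10,1],[0,0,0.06,16,-3,10,1],[0,0,0.08,0,0,10,1],[0,0,0.08,0,0,0,1],[0,0,0,0,0,0,1]]'
cat >> h.py <<'E'
def snap(n,tag):
    from bench import ctrl,vision
    s=ctrl.read_state();c=vision.capture(n)
    if "hand_eye" in c:
        W=np.eye(4);W[:3,:3]=R.from_rotvec(s["tcp_rot"]).as_matrix();W[:3,3]=s["position"];c["T"]=W@c["hand_eye"]
    np.savez(tag+".npz",**c);cv2.imwrite(f"pics/{tag}.png",c["img"][:,:,::-1])
    M=R.from_rotvec(s["tcp_rot"]).as_matrix()
    print(round(s["time"],2),s["position"].round(1),"yaw",np.degrees(np.arctan2(M[1,0],M[0,0])).round(2),"zax",M[:,2].round(4),"F",s["force"].round(1),"w",round(s["width"],1));return c
E
python3 -c "
from h import *
c=snap('wrist','w1');snap('side','s1')"
```

```text
time: 1.82
position: [596.7, -313.6, 199.7]
tcp_rot: [-3.129, -0.255, 0.003]
force: [0.3, -0.6, 0.2]
width: 85.6
1.82 [ 596.7 -313.6  199.7] yaw 9.31 zax [-0.002   0.0019 -1.    ] F [ 0.3 -0.6  0.2] w 85.6
1.87 [ 596.8 -314.4  200.6] yaw 9.52 zax [-9.e-04  1.e-03 -1.e+00] F [-0.   0.6 -1.1] w 85.2
```

View pics/w1.png

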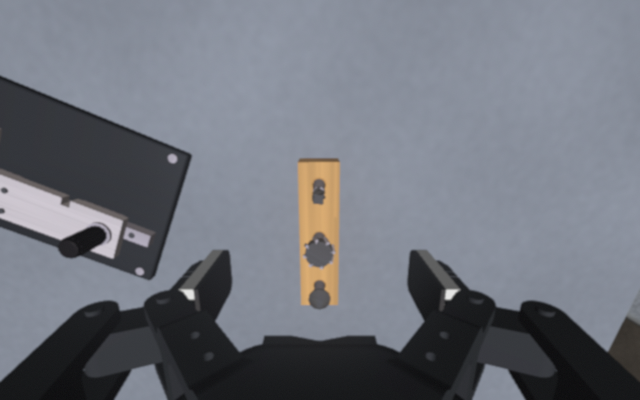

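```bash
python3 - <<'E'
from h import *
c=load("w1")
a=c["img"][150:320,270:370,::-1];cv2.imwrite("pics/w1c.png",cv2.resize(a,None,fx=3.5,fy=3.5,interpolation=cv2.INTER_CUBIC))
h=cv2.cvtColor(c["img"],cv2.COLOR_RGB2HSV);m=cv2.inRange(h,(8,60,90),(28,255,255))
for v in(175,200,225,245,270):
    u=np.flatnonzero(m[v]);print(v,u.min(),u.max(),onz(c,u.min()-.5,v,35)[:2].round(1),onz(c,u.max()+.5,v,35)[:2].round(1),onz(c,(u.min()+u.max())/2,v,35)[:2].round(1))
a=load("s1")["img"][100:340,320:500,::-1];cv2.imwrite("pics/s1c.png",cv2.resize(a,None,fx=2.5,fy=2.5))
E
```

```text
175 298 339 [ 606.  -290.2] [ 613.1 -333.6] [ 609.5 -311.9]
200 299 338 [ 579.3 -295.1] [ 586.3 -337.4] [ 582.8 -316.3]
225 299 338 [ 551.2 -299.2] [ 558.3 -342.5] [ 554.8 -320.8]
245 300 338 [ 528.  -303.7] [ 535.  -346.7] [ 531.5 -325.2]
270 300 337 [ 497.3 -308.1] [ 504.4 -351.1] [ 500.8 -329.6]
```

View pics/w1c.png

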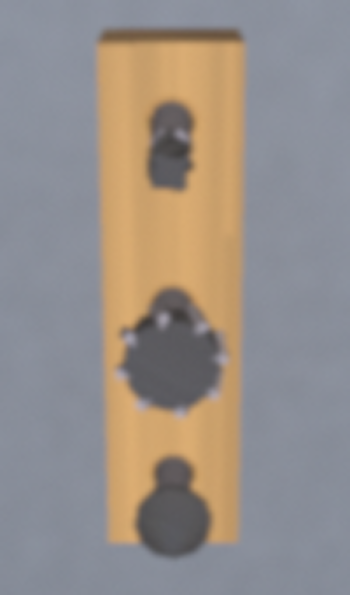

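View pics/s1.png

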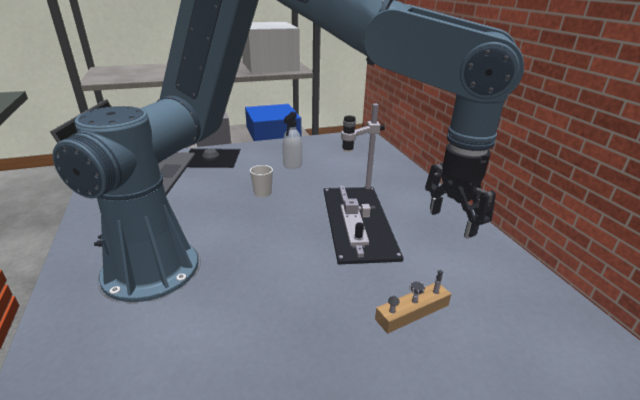

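```bash
python3 - <<'E'
from h import *
c=load("w1");W=lambda u,v,z:onz(c,270+u/3.5,150+v/3.5,z).round(1)
print(W(171,121,35),W(169,170,93),W(172,302,35),W(172,362,77),W(174,472,35),W(173,520,73))
print("rack ends",W(172,42,35),W(174,543,35))
E
```

```text
[ 599.5 -313.9   35. ] [ 599.3 -313.6   93. ] [ 541.8 -323.7   35. ] [ 540.8 -323.9   77. ] [ 482.2 -334.1   35. ] [ 488.8 -332.7   73. ]
rack ends [ 623.  -310.4   35. ] [ 455.4 -338.5   35. ]
```

```bash
python3 -m crank '[[0,0,0,2,0,8,1],[0,0,0,0,0,16,1],[0,0,0,0,0,20,1],[0,0,0,0,0,20,1],[0,0,0,0,0,20,1],[0,0,0,0,0,20,1],[0,0,0,0,0,16,1],[0,0,0,0,0,14,1],[0,0,0,0,0,8,1],[0,0,0,0,0,4,1],[0,0,0,0,0,0,1],[0,0,0,0,0,0,1]]'
python3 -c "
from h import *
c=snap('wrist','w2');snap('side','s2')"
```

```text
time: 2.92
position: [599.0, -315.6, 56.0]
tcp_rot: [3.13, 0.257, 0.001]
force: [0.5, 0.0, -0.5]
width: 85.4
2.92 [ 599.  -315.6   56. ] yaw 9.4 zax [ 1.e-03 -7.e-04 -1.e+00] F [ 0.5  0.  -0.5] w 85.4
2.97 [ 599.3 -315.8   56.5] yaw 9.39 zax [ 0.0016 -0.0012 -1.    ] F [ 0.3 -0.   0.2] w 85.4
```

View pics/w2.png

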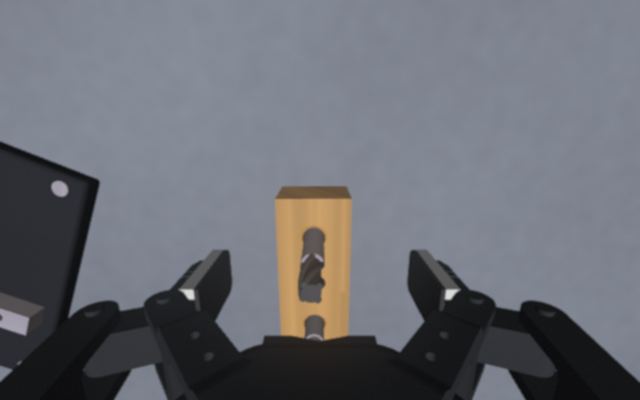

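```bash
python3 - <<'E'
from h import *
c=load("w2");print(onz(c,314.5,239,35),onz(c,312,253,67),onz(c,312,292,93))
E
```

```text
[ 599.02705145 -314.1107725    35.        ] [ 604.69626142 -312.40839199   67.        ] [ 599.91984905 -313.72766454   93.        ]
```

```bash
python3 -m crank '[[0,0,0,0.5,-1.7,0,1],[0,0,0,0,0,0,0],[0,0,0,0,0,0,-1],[0,0,0,0,0,0,-1],[0,0,0,0,0,0,-1],[0,0,0,0,0,0,-1],[0,0,0,0,0,0,-1],[0,0,0,0,0,0,-1],[0,0,0,0,0,0,-1],[0,0,0,0,0,0,-1],[0,0,0,0,0,0,-1],[0,0,0,0,0,0,-1]]'
python3 -c "
from h import *
c=snap('wrist','w3')"
```

```text
time: 4.02
position: [598.8, -313.4, 55.3]
tcp_rot: [-3.131, -0.257, 0.0]
force: [-1.1, 0.9, 1.0]
width: 10.4
4.02 [ 598.8 -313.4   55.3] yaw 9.39 zax [-0.e+00  1.e-04 -1.e+00] F [-1.1  0.9  1. ] w 10.4
```

View pics/w3.png

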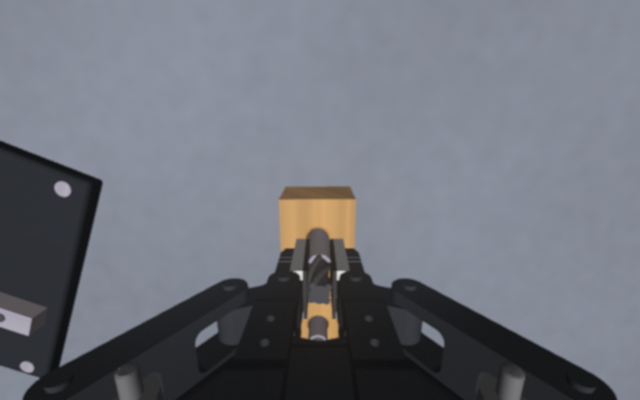

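```bash
python3 -m crank '[[0,0,0,0,0,-3,-1],[0,0,0,0,0,-8,-1],[0,0,0,0,0,-14,-1],[0,0,0,0,0,-18,-1],[0,0,0,0,0,-20,-1],[0,0,0,0,0,-20,-1],[0,0,0,0,0,-16,-1],[0,0,0,0,0,-8,-1],[0,0,0,0,0,-3,-1],[0,0,0,0,0,0,-1],[0,0,0,0,0,0,-1]]'
python3 -c "
from h import *
c=snap('wrist','w4');snap('side','s4')
c=load('s4');a=c['img'][120:320,380:540,::-1];cv2.imwrite('pics/s4c.png',cv2.resize(a,None,fx=3,fy=3,interpolation=cv2.INTER_CUBIC))"
```

```text
time: 4.98
position: [598.3, -313.2, 164.6]
tcp_rot: [-3.13, -0.257, 0.001]
force: [0.5, 0.5, -2.0]
width: 10.2
4.98 [ 598.3 -313.2  164.6] yaw 9.39 zax [-9.e-04  7.e-04 -1.e+00] F [ 0.5  0.5 -2. ] w 10.2
5.03 [ 598.1 -313.   164. ] yaw 9.38 zax [-0.0017  0.0013 -1.    ] F [-0.9 -0.4 -0.8] w 10.3
```

View pics/s4c.png

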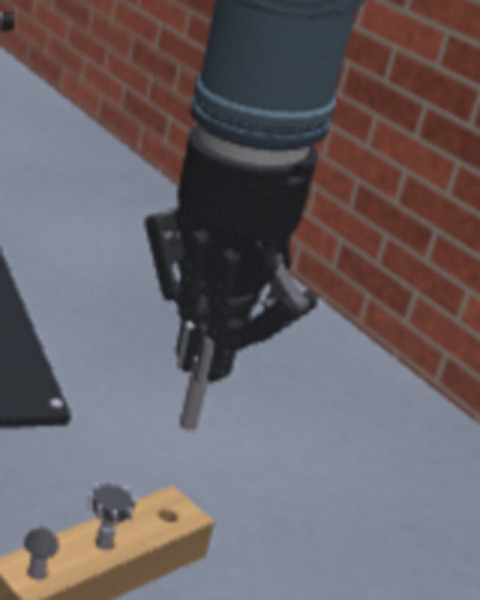

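```bash
python3 -m crank '[[0,0,0,-1,-10,0,-1],[0,0,0,-2,-18,0,-1],[0,0,0,-3.2,-26.8,0,-1],[0,0,0,-3.2,-26.8,0,-1],[0,0,0,-3.2,-26.8,0,-1],[0,0,0,-3.2,-26.8,0,-1],[0,0,0,-3.2,-26.8,0,-1],[0,0,0,-3.2,-26.8,0,-1],[0,0,0,-3.2,-26.8,0,-1],[0,0,0,-3.2,-26.8,0,-1],[0,0,0,-3.2,-26.8,0,-1],[0,0,0,-3.2,-26.8,0,-1],[0,0,0,-3.2,-26.8,0,-1],[0,0,0,-4,-26.8,0,-1],[0,0,0.08,-3,-18,0,-1],[0,0,0.1,0,-8,0,-1],[0,0,0.1,0,0,0,-1],[0,0,0.1,0,0,0,-1],[0,0,0.028,0,0,0,-1],[0,0,0,0,0,0,-1]]'
python3 -m crank '[[0,0,0,0,0,0,-1],[0,0,0,0,0,0,-1]]'
python3 -c "
from h import *
c=snap('wrist','w5');snap('side','s5');snap('top','t5')"
```

```text
time: 6.75
position: [492.7, 50.5, 164.7]
tcp_rot: [-3.118, 0.383, 0.002]
force: [0.7, 0.5, -1.5]
width: 10.4
time: 6.92
position: [493.1, 50.0, 165.0]
tcp_rot: [-3.118, 0.381, 0.001]
force: [-0.1, 0.4, -0.6]
width: 10.3
6.92 [493.1  50.  165. ] yaw -13.92 zax [-7.e-04  1.e-04 -1.e+00] F [-0.1  0.4 -0.6] w 10.3
6.97 [493.2  49.9 165. ] yaw -13.94 zax [-5.e-04  1.e-04 -1.e+00] F [ 0.1 -0.3 -0.7] w 10.7
7.02 [493.4  49.8 165.2] yaw -13.96 zax [-2.e-04  0.e+00 -1.e+00] F [-0.9 -0.2 -0.9] w 10.5
```

View pics/w5.png

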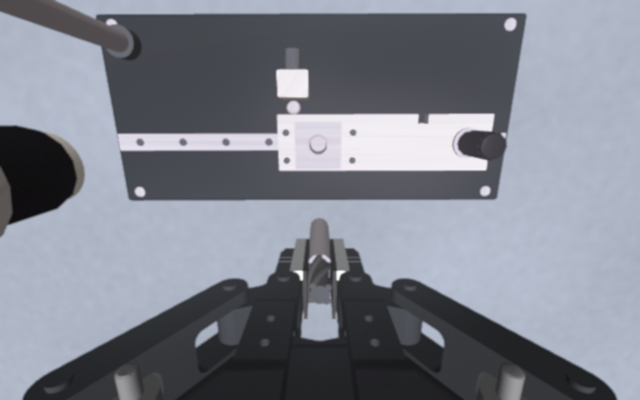

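View pics/s5.png

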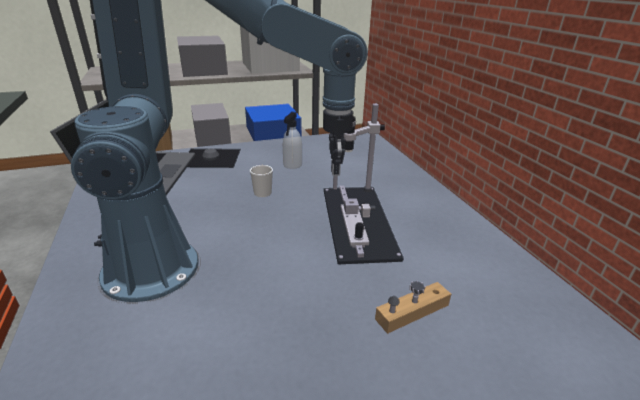

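```bash
python3 - <<'E'
from h import *
c=load("w5");
a=c["img"][100:330,240:400,::-1];cv2.imwrite("pics/w5c.png",cv2.resize(a,None,fx=3.4,fy=2.6*1,interpolation=cv2.INTER_CUBIC))
a=c["img"][100:190,270:370,::-1];cv2.imwrite("pics/w5d.png",cv2.resize(a,None,fx=6,fy=6,interpolation=cv2.INTER_CUBIC))
a=c["img"][205:325,285:355,::-1];cv2.imwrite("pics/w5e.png",cv2.resize(a,None,fx=5,fy=5,interpolation=cv2.INTER_CUBIC))
E
```

```text
(no output)
```

View pics/w5d.png

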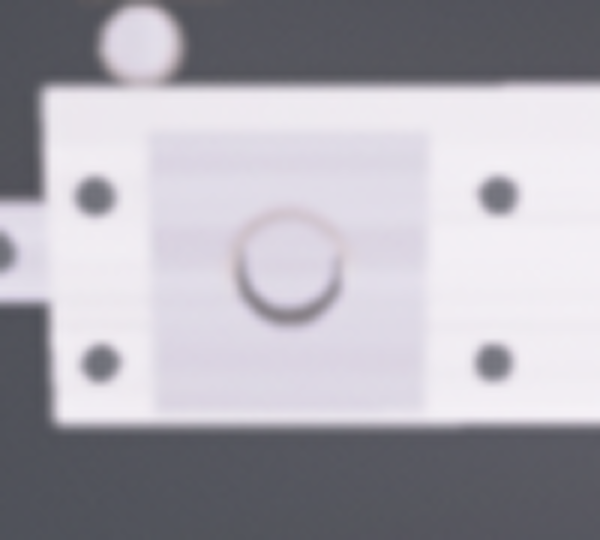

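View pics/w5e.png

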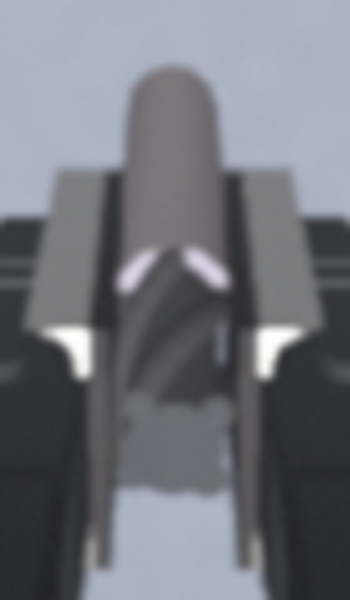

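```bash
python3 - <<'E'
from h import *
c=load("w5")
b=onz(c,270+289.5/6-.42,100+267/6-.42,74);print("bore",b)
for z in(118,119.7,121):
    f=onz(c,285+172/5-.4,205+66/5-.4,z)
    print(z,f)
W=c["T"]@np.linalg.inv(c["hand_eye"]);print(W.round(3))
f=onz(c,319,217.8,119.7);print("foot rim tool",W[:3,:3].T@(f-W[:3,3]),"bore tool",W[:3,:3].T@(b-W[:3,3]))
for p in[(123,292),(232,292)]: # shank/flute boundary edges z
    f=onz(c,285+p[0]/5-.4,205+p[1]/5-.4,119.7+57);print(W[:3,:3].T@(f-W[:3,3]))
# stand direction
p1=onz(c,285.5,160,44);p2=onz(c,352,160,44)
for z,a,b_ in((44,(285.5,160.2),(352,160.2)),(44,(285.5,132.5),(352.8,132.3)),(24,(140,142),(269,142))):
    d=onz(c,*a,z)-onz(c,*b_,z);print(np.degrees(np.arctan2(-d[0],d[1])),d.round(1))
print("handle",onz(c,492,145,86))
E
```

```text
bore [542.37230839  37.35200774  74.        ]
118 [498.07774282  47.44575924 118.        ]
119.7 [498.62161874  47.31164382 119.7       ]
121 [499.03752386  47.20908497 121.        ]
[[ 9.71000e-01 -2.41000e-01 -1.00000e-03  4.93140e+02]
 [-2.41000e-01 -9.71000e-01  0.00000e+00  4.99870e+01]
 [-1.00000e-03  0.00000e+00 -1.00000e+00  1.64958e+02]
 [ 0.00000e+00  0.00000e+00  0.00000e+00  1.00000e+00]]
foot rim tool [ 5.99488403  1.27711221 45.25431813] bore tool [50.88743992  0.41654689 90.92405701]
[  1.79269764  -3.48616147 -11.74293152]
[  1.78320519   7.03886123 -11.74277242]
-13.943946191498373 [14.2 57.1  0. ]
-13.771025756425257 [13.8 56.4  0. ]
-13.939142341638982 [ 29.1 117.2   0. ]
handle [511.75264203 -86.84479207  86.        ]
```

```bash
python3 -m crank '[[0,0,0,6,0,0,-1],[0,0,0,12,-0.9,0,-1],[0,0,0,14,0,0,-1],[0,0,0,11,0,6,-1],[0,0,0,5.9,0,10,-1],[0,0,0,2,0,10,-1],[0,0,0,0,0,6,-1],[0,0,0,0,0,3,-1],[0,0,0,0,0,0,-1],[0,0,0,0,0,0,-1],[0,0,0,0,0,0,-1]]'
python3 -c "
from h import *
c=snap('wrist','w6');s=snap('side','s6')
a=c['img'][190:300,280:360,::-1];cv2.imwrite('pics/w6c.png',cv2.resize(a,None,fx=5,fy=5,interpolation=cv2.INTER_CUBIC))
a=s['img'][140:270,300:420,::-1];cv2.imwrite('pics/s6c.png',cv2.resize(a,None,fx=4.5,fy=4.5,interpolation=cv2.INTER_CUBIC))
"
```

```text
time: 7.98
position: [543.2, 38.4, 130.7]
tcp_rot: [-3.118, 0.382, -0.001]
force: [0.6, 0.3, 0.3]
width: 10.3
7.98 [543.2  38.4 130.7] yaw -13.98 zax [ 6.e-04 -1.e-04 -1.e+00] F [0.6 0.3 0.3] w 10.3
8.03 [543.4  38.4 130.9] yaw -13.98 zax [ 9.e-04 -1.e-04 -1.e+00] F [ 0.  -0.1  0.1] w 10.5
```

View pics/w6c.png

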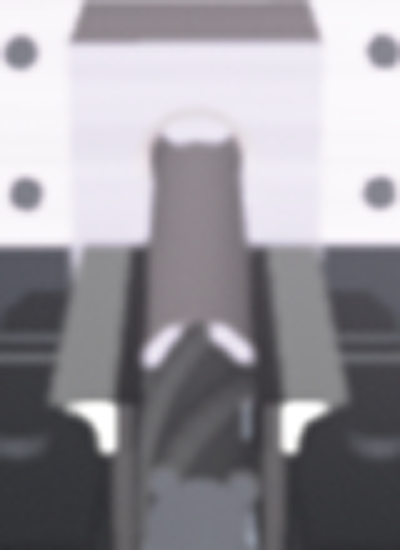

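View pics/s6c.png

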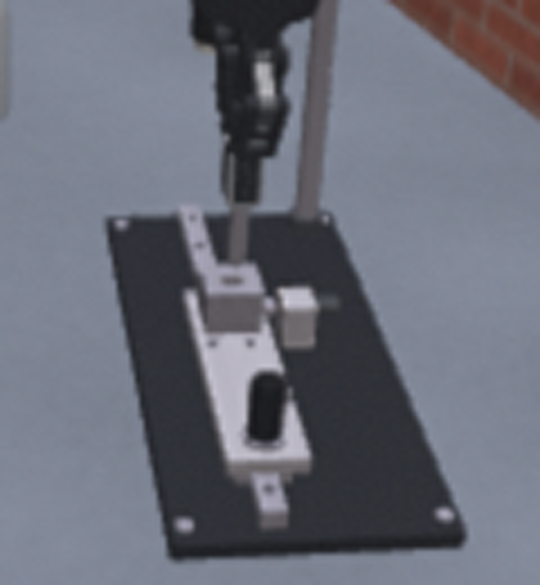

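```bash
python3 - <<'E'
from h import *
c=load("w6");W=c["T"]@np.linalg.inv(c["hand_eye"])
def P(u,v,z):
    f=onz(c,280+u/5-.4,190+v/5-.4,z);return (W[:3,:3].T@(f-W[:3,3])).round(2)
print("hole top/left/right",P(196,108,74),P(150,150,74),P(243,150,74))
print("block far edge",P(70,42,74),P(320,42,74))
print("foot rim",P(198,142,85.5),"sides",P(155,160,85.5),P(241,160,85.5))
E
```

```text
hole top/left/right [ 7.09  1.14 56.7 ] [ 0.9  -5.36 56.7 ] [ 0.89  7.78 56.7 ]
block far edge [ 16.65 -16.29  56.71] [16.63 18.32 56.71]
foot rim [ 5.87  1.41 45.2 ] sides [ 3.35 -4.32 45.2 ] [ 3.34  7.14 45.2 ]
```

```bash
python3 -m crank '[[0,0,0,-0.7,-0.3,0,-1],[0,0,0,0,0,2,-1],[0,0,0,0,0,3,-1],[0,0,0,0,0,3,-1],[0,0,0,0,0,2,-1],[0,0,0,0,0,1.5,-1],[0,0,0,0,0,1,-1],[0,0,0,0,0,0,-1],[0,0,0,0,0,0,-1]]'
python3 -c "
from h import *
c=snap('wrist','w7');s=snap('side','s7')
a=c['img'][190:300,280:360,::-1];cv2.imwrite('pics/w7c.png',cv2.resize(a,None,fx=5,fy=5,interpolation=cv2.INTER_CUBIC))
"
```

```text
time: 8.83
position: [542.6, 38.8, 117.7]
tcp_rot: [-3.118, 0.383, 0.0]
force: [0.5, -0.2, -1.0]
width: 10.4
8.83 [542.6  38.8 117.7] yaw -13.99 zax [-0.  0. -1.] F [ 0.5 -0.2 -1. ] w 10.4
8.88 [542.6  38.8 117.8] yaw -13.99 zax [ 1.e-04 -0.e+00 -1.e+00] F [-0.3 -0.1 -0.9] w 10.6
```

View pics/w7c.png

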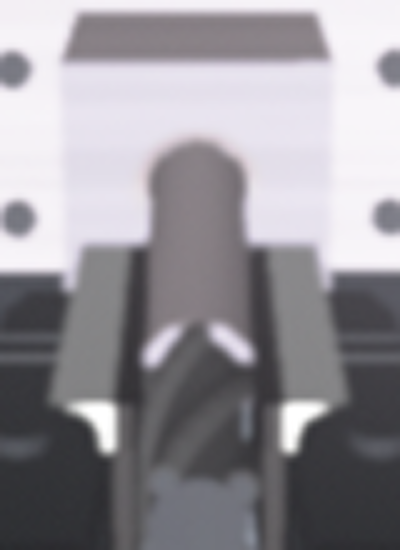

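Foot is at the mouth (row 142 of the crop, chamfer visible equally on both sides), no contact force. Lowering.

```bash
python3 -m crank '[[0,0,0,0,0,1,-1],[0,0,0,0,0,1,-1],[0,0,0,0,0,1,-1],[0,0,0,0,0,1,-1],[0,0,0,0,0,1,-1],[0,0,0,0,0,0,-1]]'
python3 -m crank '[[0,0,0,0,0,0,-1]]'
```

```text
time: 9.43
position: [542.2, 38.9, 112.3]
tcp_rot: [-3.118, 0.383, 0.001]
force: [-0.2, -0.9, -1.5]
width: 10.3
time: 9.52
position: [542.3, 38.8, 112.4]
tcp_rot: [-3.118, 0.383, 0.001]
force: [-0.7, 0.3, -1.0]
width: 10.4
```

```bash
python3 -m crank '[[0,0,0,0,0,1.5,-1],[0,0,0,0,0,1.5,-1],[0,0,0,0,0,1.5,-1],[0,0,0,0,0,1.5,-1],[0,0,0,0,0,1.5,-1],[0,0,0,0,0,1.5,-1],[0,0,0,0,0,0,-1]]'
python3 -m crank '[[0,0,0,0,0,1.5,-1],[0,0,0,0,0,1.5,-1],[0,0,0,0,0,1.5,-1],[0,0,0,0,0,1.5,-1],[0,0,0,0,0,0,-1]]'
python3 -m crank '[[0,0,0,0,0,1,-1],[0,0,0,0,0,1,-1],[0,0,0,0,0,1,-1],[0,0,0,0,0,1,-1],[0,0,0,0,0,0,-1]]'
```

```text
time: 10.1
position: [542.3, 38.8, 103.3]
tcp_rot: [-3.118, 0.383, 0.001]
force: [-1.8, 0.7, -1.6]
width: 10.3
time: 10.52
position: [542.4, 38.9, 97.4]
tcp_rot: [-3.118, 0.383, 0.001]
force: [-1.8, -0.1, -1.3]
width: 10.6
time: 10.93
position: [542.4, 38.8, 93.5]
tcp_rot: [-3.118, 0.383, 0.0]
force: [-4.0, 1.6, -0.1]
width: 10.3
```

```bash
python3 -m crank '[[0,0,0,0,0,0.7,-1],[0,0,0,0,0,0.7,-1],[0,0,0,0,0,0,-1]]'
python3 -m crank '[[0,0,0,0,0,0.5,-1],[0,0,0,0,0,0,-1]]'
python3 -m crank '[[0,0,0,0,0,0.5,-1],[0,0,0,0,0,0,-1]]'
```

```text
time: 11.18
position: [542.5, 38.9, 92.2]
tcp_rot: [-3.118, 0.383, 0.0]
force: [-3.1, 0.8, 0.7]
width: 10.5
time: 11.35
position: [542.5, 38.8, 91.8]
tcp_rot: [-3.118, 0.383, 0.0]
force: [-2.9, 1.7, 0.7]
width: 10.4
time: 11.52
position: [542.5, 38.8, 91.3]
tcp_rot: [-3.118, 0.383, 0.0]
force: [-2.9, 1.7, 0.9]
width: 10.5
```

```bash
python3 -m crank '[[0,0,0,0,0,0.5,-1],[0,0,0,0,0,0,-1]]'
python3 -m crank '[[0,0,0,0,0,0.5,-1],[0,0,0,0,0,0,-1]]'
```

```text
time: 11.68
position: [542.6, 38.8, 91.3]
tcp_rot: [-3.118, 0.383, 0.0]
force: [-4.9, 0.9, 4.6]
width: 10.5
time: 11.85
position: [542.7, 38.8, 91.2]
tcp_rot: [3.118, -0.382, 0.0]
force: [-7.8, 1.5, 8.8]
width: 10.6
```

```bash
python3 -m crank '[[0,0,0,0,0,-0.6,-1],[0,0,0,0,0,0,-0.7],[0,0,0,0,0,0,-0.5],[0,0,0,0,0,0,-0.2],[0,0,0,0,0,0,0],[0,0,0,0,0,0,0],[0,0,0,0,0,0,0],[0,0,0,0,0,0,0]]'
python3 -c "
from h import *
c=snap('wrist','w8');s=snap('side','s8')
a=s['img'][140:270,300:420,::-1];cv2.imwrite('pics/s8c.png',cv2.resize(a,None,fx=4.5,fy=4.5,interpolation=cv2.INTER_CUBIC))
"
```

```text
time: 12.52
position: [542.7, 38.7, 91.0]
tcp_rot: [3.118, -0.383, 0.0]
force: [-0.3, -0.1, 0.0]
width: 42.4
12.52 [542.7  38.7  91. ] yaw -14.0 zax [ 3.e-04 -0.e+00 -1.e+00] F [-0.3 -0.1  0. ] w 42.4
12.57 [542.7  38.8  91. ] yaw -13.99 zax [ 2.e-04 -0.e+00 -1.e+00] F [ 0.1 -0.6  0.6] w 42.9
```

View pics/w8.png

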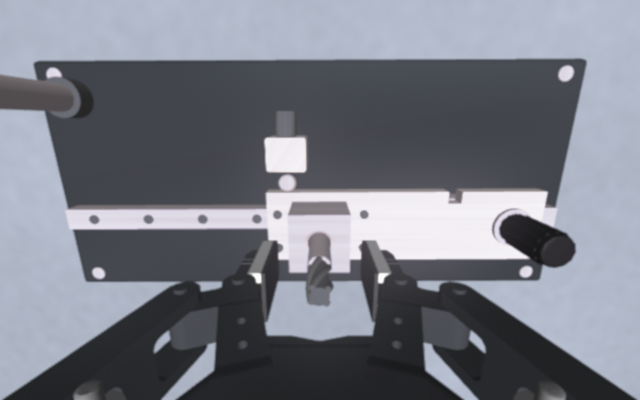

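View pics/s8c.png

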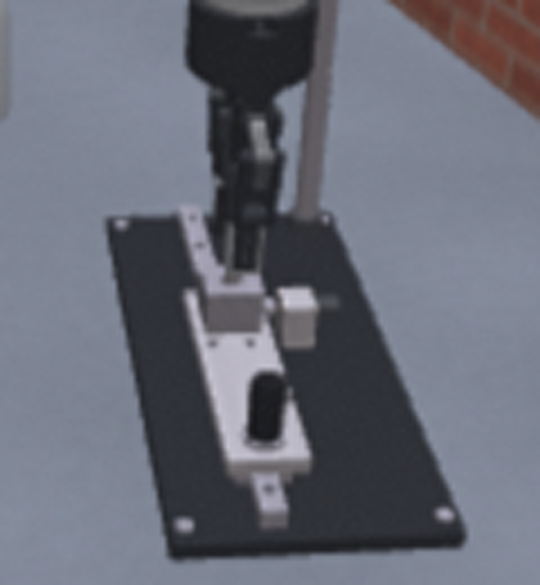

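```bash
python3 -m crank '[[0,0,0,0,0,-4,0],[0,0,0,0,0,-10,0],[0,0,0,0,0,-16,0],[0,0,0,0,0,-18,0],[0,0,0,0,0,-16,0],[0,0,0,0,0,-6,0],[0,0,0,0,8,0,0.5],[0,0,0,0,16,0,0.5],[0,0,0,0,22,0,0.5],[0,0,0,0,24,0,0.5],[0,0,0,0,24,0,0.5],[0,0,0,0,20,0,0.5],[0,0,0,0,12,0,0.5],[0,0,0,0,4,0,0.5],[0,0,0,0,0,0,0.5],[0,0,0,0,0,0,0.5]]'
python3 -c "
from h import *
c=snap('wrist','w9');s=snap('side','s9')
a=s['img'][140:270,300:420,::-1];cv2.imwrite('pics/s9c.png',cv2.resize(a,None,fx=4.5,fy=4.5,interpolation=cv2.INTER_CUBIC))
"
```

```text
time: 13.95
position: [511.0, -86.9, 160.6]
tcp_rot: [-3.118, 0.383, 0.001]
force: [-0.7, -0.3, 0.7]
width: 64.3
13.95 [511.  -86.9 160.6] yaw -14.01 zax [-5.e-04  7.e-04 -1.e+00] F [-0.7 -0.3  0.7] w 64.3
14.0 [511.1 -86.6 160.8] yaw -13.97 zax [-3.e-04  5.e-04 -1.e+00] F [-0.   0.  -0.7] w 64.4
```

View pics/w9.png

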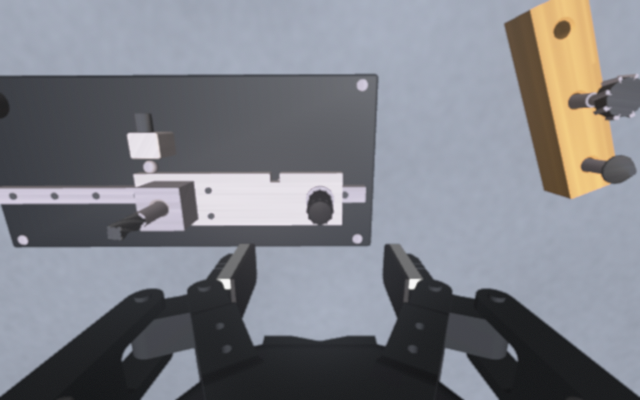

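View pics/s9c.png

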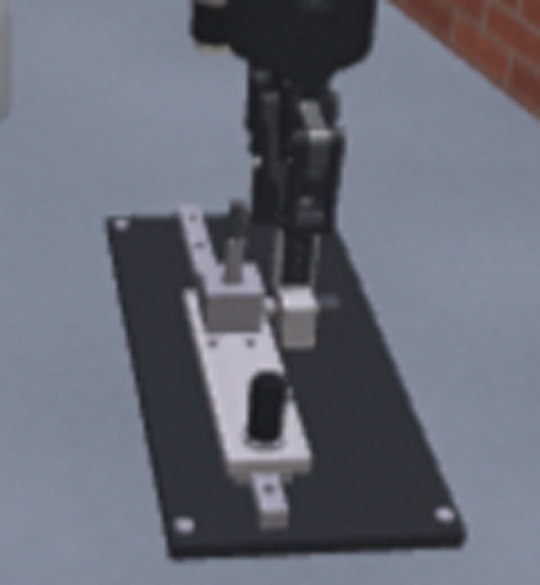

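```bash
python3 -m crank '[[0,0,0,0,1,6,0.5],[0,0,0,0,0,14,0.5],[0,0,0,0,0,18,0.5],[0,0,0,0,0,18,0.5],[0,0,0,0,0,18,0.5],[0,0,0,0,0,16,0.5],[0,0,0,0,0,11,0.5],[0,0,0,0,0,6,0.5],[0,0,0,0,0,2,0.5],[0,0,0,0,0,0,0.5],[0,0,0,0,0,0,0.5]]'
python3 -c "
from h import *
c=snap('wrist','w10')
print(onz(c,320,230,44))"
```

```text
time: 14.97
position: [511.5, -88.4, 52.7]
tcp_rot: [3.118, -0.382, 0.002]
force: [-0.1, 0.4, 0.3]
width: 63.9
14.97 [511.5 -88.4  52.7] yaw -13.98 zax [ 1.1e-03 -4.0e-04 -1.0e+00] F [-0.1  0.4  0.3] w 63.9
[521.85655647 -92.85053003  44.        ]
```

View pics/w10.png

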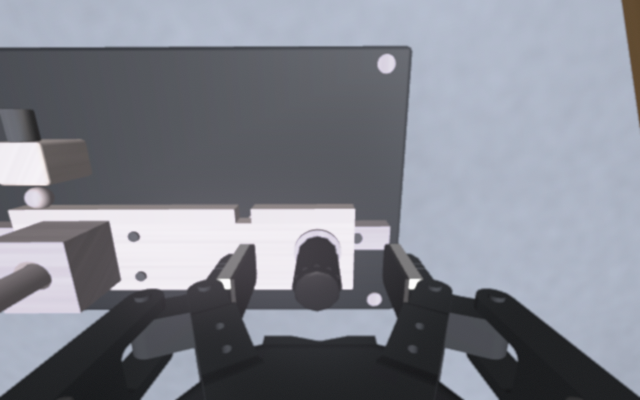

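Handle (317, 265) sits centred between the pads. Closing.

```bash
python3 -m crank '[[0,0,0,0,0,0,0],[0,0,0,0,0,0,-0.3],[0,0,0,0,0,0,-0.6],[0,0,0,0,0,0,-1],[0,0,0,0,0,0,-1],[0,0,0,0,0,0,-1],[0,0,0,0,0,0,-1],[0,0,0,0,0,0,-1],[0,0,0,0,0,0,-1]]'
python3 -c "
from h import *
c=snap('wrist','w11');snap('top','t11');snap('side','s11')"
```

```text
time: 15.77
position: [511.2, -88.5, 52.5]
tcp_rot: [3.118, -0.383, 0.001]
force: [-1.6, 0.2, 5.8]
width: 18.6
15.77 [511.2 -88.5  52.5] yaw -13.99 zax [ 6.e-04 -3.e-04 -1.e+00] F [-1.6  0.2  5.8] w 18.6
15.82 [511.2 -88.5  52.5] yaw -13.99 zax [ 6.e-04 -3.e-04 -1.e+00] F [-1.3  0.9  4.5] w 18.8
15.87 [511.2 -88.5  52.5] yaw -13.99 zax [ 6.e-04 -3.e-04 -1.e+00] F [-1.   1.4  5.9] w 18.9
```

View pics/w11.png

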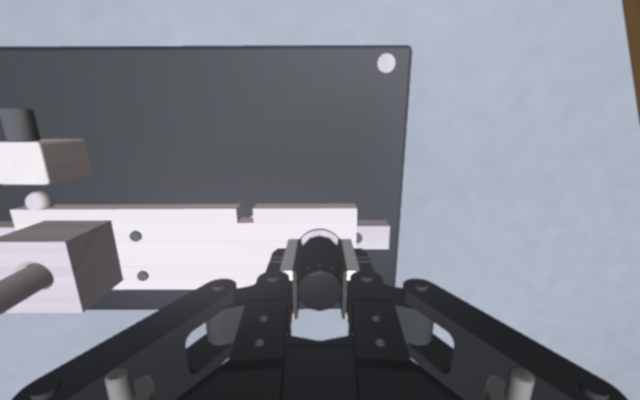

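```bash
python3 - <<'E'
from h import *
for n,b,k in(("w11",(38,201),(246,215)),("w9",(150,167),(274.5,176)),("w8",(287.5,183),(455,195)),("w5",(293,107),(424,118))):
    c=load(n);W=c["T"]@np.linalg.inv(c["hand_eye"])
    for z in(38,42,44):
        B=onz(c,*b,z);K=onz(c,*k,z);print(n,z,((W[:3,:3].T@(K-B))).round(1))
# base right end edge in w11/w9/w8
c=load("w5");W=c["T"]@np.linalg.inv(c["hand_eye"])
tool=lambda p:(W[:3,:3].T@(p-W[:3,3])).round(1)
print("base corners",[tool(onz(c,*p,14)) for p in((97,14),(525,14),(129,200),(495,199))])
E
```

```text
w11 38 [ -8.1 113.    0. ]
w11 42 [ -7.9 110.1   0. ]
w11 44 [ -7.8 108.7   0. ]
w9 38 [-8.200e+00  1.112e+02 -1.000e-01]
w9 42 [-8.100e+00  1.095e+02 -1.000e-01]
w9 44 [-8.000e+00  1.087e+02 -1.000e-01]
w8 38 [ -8.3 113.3  -0. ]
w8 42 [ -8.2 111.   -0. ]
w8 44 [ -8.1 109.8  -0. ]
w5 38 [ -9.1 114.1   0. ]
w5 42 [ -9.  112.4   0. ]
w5 44 [ -8.9 111.5   0. ]
base corners [array([ 158. , -191.9,  150.8]), array([158.1, 181.1, 150.9]), array([  -9.5, -192.8,  151. ]), array([ -8.7, 181.3, 151. ])]
```

```bash
python3 -m crank '[[0,0,0,0,-1,0,-1],[0,0,0,0,-2,0,-1],[0,0,0,0,-3,0,-1],[0,0,0,0,-4,0,-1],[0,0,0,0,-5,0,-1],[0,0,0,0,-6,0,-1],[0,0,0,0,-6,0,-1],[0,0,0,0,-6,0,-1],[0,0,0,0,-6,0,-1],[0,0,0,0,-6,0,-1],[0,0,0,0,-5,0,-1],[0,0,0,0,-4,0,-1],[0,0,0,0,-3,0,-1],[0,0,0,0,-2,0,-1],[0,0,0,0,-1,0,-1],[0,0,0,0,0,0,-1]]'
python3 -m crank '[[0,0,0,0,0,0,-1]]'
python3 -c "
from h import *
c=snap('wrist','w12');snap('top','t12')"
```

```text
time: 17.25
position: [525.5, -30.2, 52.5]
tcp_rot: [3.118, -0.382, 0.0]
force: [-2.6, -0.3, 7.3]
width: 18.7
time: 17.33
position: [525.5, -30.2, 52.6]
tcp_rot: [3.118, -0.382, 0.0]
force: [-2.9, 0.4, 5.6]
width: 18.5
17.33 [525.5 -30.2  52.6] yaw -13.98 zax [ 1.e-04 -4.e-04 -1.e+00] F [-2.9  0.4  5.6] w 18.5
17.38 [525.5 -30.2  52.5] yaw -13.98 zax [ 1.e-04 -3.e-04 -1.e+00] F [-2.2  0.4  7. ] w 18.4
```

View pics/w12.png

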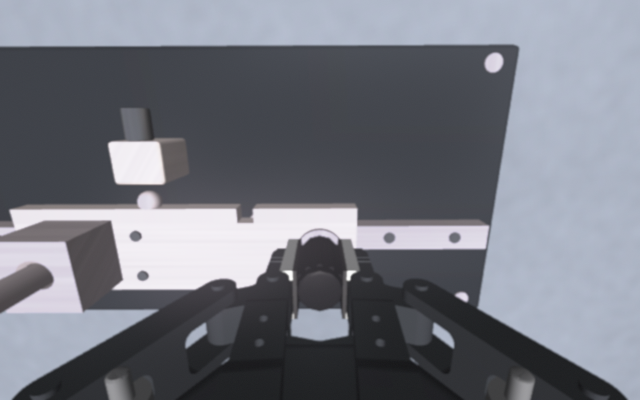

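```bash
python3 -m crank '[[0,0,0,0,-1,0,-1],[0,0,0,0,-2,0,-1],[0,0,0,0,-3,0,-1],[0,0,0,0,-4,0,-1],[0,0,0,0,-5,0,-1],[0,0,0,0,-6,0,-1],[0,0,0,0,-6,0,-1],[0,0,0,0,-5,0,-1],[0,0,0,0,-4,0,-1],[0,0,0,0,-3,0,-1],[0,0,0,0,-2,0,-1],[0,0,0,0,-1,0,-1],[0,0,0,0,0,0,-1]]'
cat > f.py <<'E'
from bench import ctrl;import numpy as np
s=ctrl.read_state();y=np.array([.2416,.9704]);d=(s["position"][:2]-np.array([511.2,-88.5]))
print(round(s["time"],2),"moved",(d@y).round(2),"Fy",(s["force"][:2]@y).round(2),"Fx",(s["force"][:2]@[y[1],-y[0]]).round(2))
E
python3 f.py; python3 -m crank '[[0,0,0,0,-1,0,-1],[0,0,0,0,0,0,-1]]';python3 f.py;python3 -m crank '[[0,0,0,0,-1,0,-1],[0,0,0,0,0,0,-1]]';python3 f.py;python3 -m crank '[[0,0,0,0,-1,0,-1],[0,0,0,0,0,0,-1]]';python3 f.py;python3 -m crank '[[0,0,0,0,-1,0,-1],[0,0,0,0,0,0,-1]]';python3 f.py;python3 -m crank '[[0,0,0,0,-1,0,-1],[0,0,0,0,0,0,-1]]';python3 f.py
```

```text
time: 18.52
position: [535.6, 10.7, 52.5]
tcp_rot: [3.118, -0.382, -0.0]
force: [-3.0, -0.1, 7.0]
width: 18.7
18.52 moved 102.11 Fy -0.78 Fx -2.93
time: 18.68
position: [535.7, 11.5, 52.5]
tcp_rot: [3.118, -0.382, -0.0]
force: [-3.8, 0.2, 6.8]
width: 18.6
18.68 moved 103.0 Fy -0.74 Fx -3.73
time: 18.85
position: [536.0, 12.5, 52.5]
tcp_rot: [3.118, -0.382, -0.0]
force: [-2.5, -0.1, 7.7]
width: 18.4
18.85 moved 103.98 Fy -0.72 Fx -2.42
time: 19.02
position: [536.2, 13.5, 52.5]
tcp_rot: [3.118, -0.382, -0.0]
force: [-2.7, 0.1, 8.3]
width: 18.5
19.02 moved 105.03 Fy -0.52 Fx -2.61
time: 19.18
position: [536.5, 14.5, 52.5]
tcp_rot: [3.118, -0.382, -0.0]
force: [-2.9, 0.1, 7.3]
width: 18.5
19.18 moved 106.04 Fy -0.58 Fx -2.87
time: 19.35
position: [536.7, 15.5, 52.5]
tcp_rot: [3.118, -0.382, -0.0]
force: [-2.5, -0.2, 7.2]
width: 18.7
19.35 moved 107.12 Fy -0.79 Fx -2.33
```

```bash
for i in 1; do :; done
python3 -m crank '[[0,0,0,0,-0.5,0,-1],[0,0,0,0,0,0,-1]]' >/dev/null;python3 f.py;python3 -m crank '[[0,0,0,0,-0.5,0,-1],[0,0,0,0,0,0,-1]]'>/dev/null;python3 f.py;python3 -m crank '[[0,0,0,0,-0.5,0,-1],[0,0,0,0,0,0,-1]]'>/dev/null;python3 f.py;python3 -m crank '[[0,0,0,0,-0.5,0,-1],[0,0,0,0,0,0,-1]]'>/dev/null;python3 f.py;python3 -m crank '[[0,0,0,0,-0.5,0,-1],[0,0,0,0,0,0,-1]]'>/dev/null;python3 f.py
```

```text
19.52 moved 107.62 Fy 0.84 Fx -3.26
19.68 moved 108.21 Fy 1.55 Fx -4.12
19.85 moved 109.0 Fy 2.24 Fx -3.8
20.02 moved 109.42 Fy 1.17 Fx -3.05
20.18 moved 109.68 Fy 0.38 Fx -3.64
```

```bash
python3 -m crank '[[0,0,0,0,-0.5,0,-1],[0,0,0,0,0,0,-1]]' >/dev/null;python3 f.py;python3 -m crank '[[0,0,0,0,-0.5,0,-1],[0,0,0,0,0,0,-1]]'>/dev/null;python3 f.py;python3 -m crank '[[0,0,0,0,-0.5,0,-1],[0,0,0,0,0,0,-1]]'>/dev/null;python3 f.py;python3 -m crank '[[0,0,0,0,0,0,-1],[0,0,0,0,0,0,-1]]'>/dev/null;python3 f.py
python3 -c "
from h import *
c=snap('wrist','w13')"
```

```text
20.35 moved 110.8 Fy 4.15 Fx -3.31
20.52 moved 111.28 Fy 3.03 Fx -2.9
20.68 moved 111.54 Fy 1.52 Fx -3.3
20.85 moved 111.52 Fy 2.1 Fx -3.39
20.85 [537.7  19.8  52.5] yaw -13.99 zax [-0.e+00  6.e-04 -1.e+00] F [-2.8  2.9  6.4] w 18.6
```

View pics/w13.png

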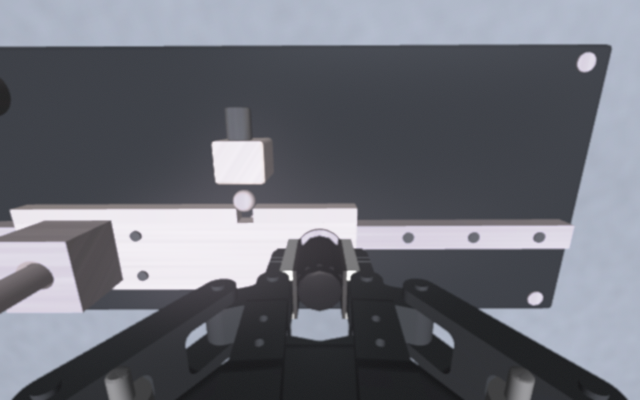

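```bash
python3 -m crank '[[0,0,0,0,-0.4,0,-1],[0,0,0,0,0,0,-1],[0,0,0,0,0,0,-1]]' >/dev/null;python3 f.py;python3 -m crank '[[0,0,0,0,-0.4,0,-1],[0,0,0,0,0,0,-1],[0,0,0,0,0,0,-1]]'>/dev/null;python3 f.py;python3 -m crank '[[0,0,0,0,-0.4,0,-1],[0,0,0,0,0,0,-1],[0,0,0,0,0,0,-1]]'>/dev/null;python3 f.py
```

```text
21.15 moved 111.94 Fy 2.13 Fx -2.04
21.4 moved 112.18 Fy 1.02 Fx -2.61
21.65 moved 112.38 Fy 0.57 Fx -3.02
```

```bash
python3 -m crank '[[0,0,0,0,-0.3,0,-1],[0,0,0,0,0,0,-1],[0,0,0,0,0,0,-1]]' >/dev/null;python3 f.py;python3 -m crank '[[0,0,0,0,-0.3,0,-1],[0,0,0,0,0,0,-1],[0,0,0,0,0,0,-1]]'>/dev/null;python3 f.py;python3 -m crank '[[0,0,0,0,0,0,-1],[0,0,0,0,0,0,-1],[0,0,0,0,0,0,-1],[0,0,0,0,0,0,-1]]'>/dev/null;python3 f.py
python3 -c "
from h import *
c=snap('wrist','w14');s=snap('side','s14');t=snap('top','t14')
a=c['img'][90:310,0:370,::-1];cv2.imwrite('pics/w14c.png',cv2.resize(a,None,fx=2.1,fy=2.1,interpolation=cv2.INTER_CUBIC))
a=s['img'][100:270,290:430,::-1];cv2.imwrite('pics/s14c.png',cv2.resize(a,None,fx=3.5,fy=3.5,interpolation=cv2.INTER_CUBIC))"
```

```text
21.9 moved 112.51 Fy 0.01 Fx -2.73
22.15 moved 112.69 Fy -1.06 Fx -2.35
22.48 moved 112.67 Fy -1.91 Fx -3.05
22.48 [538.1  20.9  52.5] yaw -13.98 zax [-4.e-04 -4.e-04 -1.e+00] F [-3.4 -1.1  7.9] w 18.5
22.53 [538.1  20.9  52.5] yaw -13.99 zax [-4.e-04 -4.e-04 -1.e+00] F [-3.6 -1.1  7.2] w 18.4
22.58 [538.1  20.9  52.5] yaw -13.98 zax [-4.e-04 -4.e-04 -1.e+00] F [-3.5 -0.6  8.4] w 18.2
```

View pics/w14c.png

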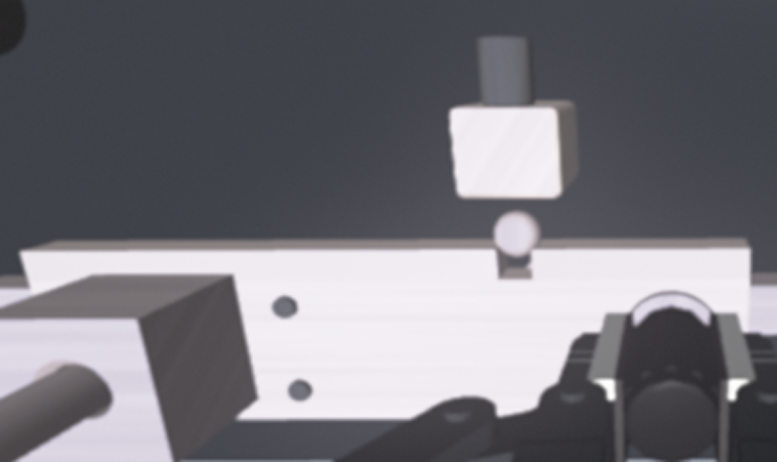

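View pics/s14c.png

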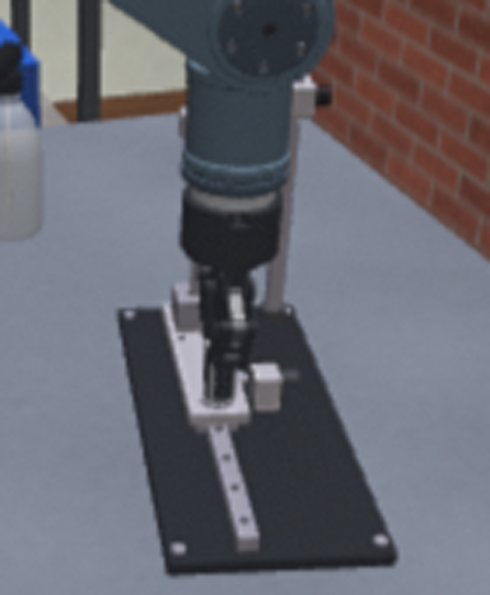

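```bash
python3 -m crank '[[0,0,0,0,0.2,0,-1],[0,0,0,0,0,0,-1],[0,0,0,0,0,0,-1],[0,0,0,0,0,0,-1],[0,0,0,0,0,0,-1],[0,0,0,0,0,0,-1]]'; python3 f.py
python3 -c "
from bench import ctrl
print(ctrl.finish_job())"
```

```text
time: 23.13
position: [538.0, 20.9, 52.5]
tcp_rot: [3.118, -0.382, -0.0]
force: [-2.3, 0.2, 7.6]
width: 18.7
23.13 moved 112.64 Fy -0.36 Fx -2.31
the job is handed in; nothing more can be done
None
```

I stood the end mill shank down in the block's hole, let it go, pushed the slide into the notch by its handle, and handed the job in at about 23 s still gripping the handle. The hand-in gives no verdict.

- **Mill:** I lowered it with slow steps until the tool stopped moving down and the upward force rose to about 9 N. That was within about 1 mm of the height I expected for the bottom of the hole. There was a sideways force of 3 to 8 N on the way down, so the tool was probably slightly off the bore's axis. After release the force fell to zero and pictures showed the mill upright in the bore. The last wrist picture, with the slide in the notch, shows only part of the shank, at the block's mouth.
- **Slide:** the ball's pull started about 107.5 mm into the push, rose to about 4 N and faded to about zero at 112.6 mm. That agrees with the 111 to 113 mm I had estimated from the pictures. The last wrist picture shows the ball sitting in the notch.
- **Grip:** the opening was 18.7 mm on the 20 mm handle, and the wrist force held steady at about 8 N. The force between the fingers and the handle is not measured directly.
- **Other objects:** I made no contact with the microscope, cutters, bottle or cup that I know of. I did not measure their positions again at the end.

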